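# Nest the reducer sleeves and the sample tube in a centrifuge bucket

## Robot

A 6-joint arm with a two-finger parallel gripper is mounted at the origin on the work surface. World frame = base frame: x ahead of the robot, y to its left, z up, the work surface at z = 0. Lengths are in m, angles in degrees, forces in N, time in s.
With the tool pointing down it reaches from about 0.3 to 0.75 m from the base axis. Payload 8.5 kg.
Tool frame: the origin (TCP) lies midway between the tips of the shut fingers; the grasp point (between the pads) lies 19 mm behind it; z points along the fingers, y is the line along which they close (so a half turn about z gives the same grasp; the last joint's range is limited). The gripper opens to 85 mm and grips with 20 to 120 N. Pads are 22 mm wide; open, the fingers measure 114 mm over their backs; the gripper's body (76 mm by 85 mm) begins 54 mm behind the grasp point. The pads swing forward as they close: fully open they stand 13 mm farther back than shut.
Start: joints at [-81.492, 21.807, 74.336, -0, 83.858, -12.336], TCP at [0.196, -0.514, 0.231] pointing down, gripper open.
Joint ranges: [-178.18, 178.18], [-50.72, 133.34], [12.68, 142.11], [-81.47, 261.47], [9.98, 163.14], [-165.26, 165.26]. Speed limits (degrees/s): [136.94, 136.94, 180, 180, 180, 180].

## Interface

Orientations are given as a 3x3 rotation matrix whose columns are the frame's x, y, z axes.
In Python, from rig import monitor, optics, close_job, models gives the robot as it stands.
- The arm moves only by the tool step_arm, never from a script. Its arguments are lists of equal length, an entry for each row: "fingers": the closure, from -1 (fully open) to 1 (shut); "travel": the shift along the tool's x, y, z scaled (see below), a list of three; "twist": the turn about the tool's z scaled (see below). In form: {"fingers": [fingers, ...], "travel": [[tx, ty, tz], ...], "twist": [twist, ...]}. A call has 1 to 10 rows; each row shifts and turns the commanded pose from where the row before left it, along the tool's axes as they then stand; what a row does not reach is not made up. The controller multiplies each number of a shift by 100 mm and each number of a turn by pi rad. A row lasts 1/8 s, in which the tool goes at most 62.5 mm and 10.7 degrees, less where a joint would pass 70% of its speed; a pose out of reach is approached as far as the arm can. A call with a number of a shift or a turn outside -1 to 1 is refused whole. A call with a gripper value outside its range is refused whole. The fingers move at their own pace and stop on an object; "force" is the grip in N (left out, the last holds). Time passes only in rows, so rows that do not move let the fingers close. It gives the time, the measured TCP pose, the force, the opening and the grip force at its end, in the units of the state.
- monitor.observe(): the state, without advancing time (a new reading comes with each control period).
- optics.get_image(name): name is "scene" or "side" or "wrist"; returns (picture, depth): 400x640x3 uint8, blue, green, red; 400x640 float32, m along the optical axis (not along the pixel's ray), 0 where there is no reading.
- optics.get_calibration(name): a dict with "vertical_fov" (degrees; the focal length in pixels is half the picture's height over the tangent of half this angle, whatever the lens; pixels are square), "cx", "cy" (the principal point, pixels), "distortion" ([k1, k2, p1, p2, k3] as OpenCV has them; the pictures are not rectified), "world_from_camera" (4x4, takes a point from camera to world coordinates). Camera axes: x right, y up, looking along -z (the intrinsics and any distortion apply to the point x, -y, -z); pixel columns grow to the right and rows downward; lengths in m; the calibration is good to about 2 mm. A picture is of the moment at which its call begins: read the wrist's pose just before it. get_calibration takes no time and is no camera call; for the wrist camera it gives the pose at the moment of the call.
- close_job(): hands the job in; it is judged then, once.
Trained networks look in the newest picture that a camera, given by its name, has taken for a name from the list of things; names that differ only in an ending like _2 or _b are one class to them, and where a whole thing is asked for, a point or a joint stands for the part that bears it (a point fixed in the world has none). Each returns a list of dicts, best first, with "confidence" (0 to 1); they miss things now and then, are a little off and sometimes report something else, mostly with a low value. They report only what shows in the picture. A call takes as long as a camera call. They do not tell look-alikes from the thing itself.
- models.trace(camera, query): "mask" (400x640 bool, what is visible of it) and "point" ([column, row] in pixels, amid what is visible of it).
- models.landmark_of(camera, query): "point" ([column, row] in pixels: a listed point, or the origin of a listed thing).
The state is a dict: "time_s": time; "q": joint angles; "qvel": joint speeds; "joint_efforts": joint torques, N m; "position": TCP position; "tool_rot": TCP orientation; "ft_force": force on the tool from outside, world axes, zero at the start; "wrist_torque": the same for the moment, N m; "grip_width": finger opening in m; "gripper_force": force on a finger pad.
Only numpy, scipy, OpenCV 4.12 (cv2) and the standard library are available. Lean on these libraries where they do the work, as an engineer would, in place of code of your own. Each camera call takes 0.05 s, during which the arm holds its last target. There are 200 camera calls.

## Task

Load the centrifuge bucket for a single small tube: first put the large reducer sleeve into the bucket, then the medium sleeve into the large one, then the small sleeve into the medium one, and last the capped tube into the small sleeve. Seat each one fully home and upright before bringing the next, leave everything released, and knock nothing over.

Things in the scene. Friction and masses are not known exactly. Their poses are not given: they have to be found in the camera images.
- bucket: Bare aluminium centrifuge bucket, fixed to the bench: round cup 68 mm wide outside, bore 58 mm, rim 64 mm high, bore floor at 8 mm, on a round foot 90 mm wide; two dark lugs with pins below the rim along its own y (108 mm over the pins, tops at 57 mm). Origin: centre of its underside, z up.
- large_sleeve: Loose mid-grey plastic reducer sleeve: round body 54 mm wide, 50 mm tall, foot bevelled 3 mm; on top a collar 66 mm wide, 15 mm tall (65 mm in all). Blind bore 45 mm wide from the top, floor 6 mm above the underside. Upright at the start; origin: centre of its underside, z up its axis. Seated (2 mm play), its collar rests on the bucket's rim, its underside 14 mm above that one's.
- medium_sleeve: Loose mid-grey plastic reducer sleeve: round body 41 mm wide, 50 mm tall, foot bevelled 3 mm; on top a collar 53 mm wide, 15 mm tall (65 mm in all). Blind bore 33 mm wide from the top, floor 6 mm above the underside. Upright at the start; origin: centre of its underside, z up its axis. Seated (2 mm play), its collar rests on the large sleeve's collar, its underside 15 mm above that one's.
- small_sleeve: Loose mid-grey plastic reducer sleeve: round body 29 mm wide, 50 mm tall, foot bevelled 3 mm; on top a collar 41 mm wide, 15 mm tall (65 mm in all). Blind bore 21.5 mm wide from the top, floor 6 mm above the underside. Upright at the start; origin: centre of its underside, z up its axis. Seated (2 mm play), its collar rests on the medium sleeve's collar, its underside 15 mm above that one's.
- tube: Loose flat-bottomed white sample tube, 76 mm tall: body 17.5 mm wide, 62 mm tall, foot bevelled; on top a ribbed grey screw cap 24 mm wide (25 over the ribs), 14 mm tall. Upright at the start; origin: centre of its underside, z up its axis. Seated, it stands on the small sleeve's bore floor, 6 mm above that sleeve's underside, the cap 3 mm clear above the collar.
- beaker: Bystander: small empty clear-glass beaker, 52 mm wide, 62 mm tall, loose, standing among the parts. Origin: centre of its underside.
- dish: Bystander: flat round pale dish, 90 mm wide, 16 mm tall, lying loose among the parts. Origin: centre of its underside.
- tip_rack: Bystander: purple rack of pipette tips, fixed, 70 x 100 mm (x, y), 53 mm tall, among the parts. Origin: centre of its underside.
- tube_rack: Bystander: blue rack with a few small white vials, fixed, 60 x 100 mm (x, y), 56 mm tall, among the parts. Origin: centre of its underside.
Not all that is in view belongs to the job. Several things look just like the tube: the one meant starts farthest from the robot's base.

How it is judged (in metres and radians):
On the way, in this order (a step that is already met when the one before it is completed fails the run):
1. the large sleeve is seated in the bucket (horizontal distance between large_sleeve and bucket below 0.006 m and z of large_sleeve in the frame of bucket between 0.009 and 0.019 m and angle between large_sleeve's own z axis and vertical below 0.1 rad), for 0.2 s.
2. the medium sleeve is seated in the large one (horizontal distance between medium_sleeve and large_sleeve below 0.006 m and z of medium_sleeve in the frame of large_sleeve between 0.01 and 0.02 m and angle between medium_sleeve's own z axis and vertical below 0.1 rad), for 0.2 s.
3. the small sleeve is seated in the medium one (horizontal distance between small_sleeve and medium_sleeve below 0.006 m and z of small_sleeve in the frame of medium_sleeve between 0.01 and 0.02 m and angle between small_sleeve's own z axis and vertical below 0.1 rad), for 0.2 s.
4. the tube stands in the small sleeve (horizontal distance between tube and small_sleeve below 0.006 m and z of tube in the frame of small_sleeve between 0.001 and 0.011 m and angle between tube's own z axis and vertical below 0.1 rad), for 0.2 s.
At the end, for the whole second after the job is handed in: The large sleeve is in the bucket, the medium sleeve in the large, the small in the medium and the tube in the small: each within 6 mm of the axis of the one around it, at its seated height within 5 mm, upright within 0.1 rad, at rest and released (all of step 1 and all of step 2 and all of step 3 and all of step 4 and linear speed of each of large_sleeve, medium_sleeve, small_sleeve, tube below 0.02 m/s); the robot touches nothing.
It fails at once if a sleeve, the tube or the beaker is knocked over (angle between any of large_sleeve, medium_sleeve, small_sleeve, tube, beaker's own z axis and vertical above 0.7 rad).
It also fails if it takes over 125 s, if anything falls off the work surface, if the arm or the gripper's body presses on something with over 40 N, if the wrist force passes 120 N, or if a joint passes its speed limit or range.

## Working session

There is one attempt and no reset: what is moved stays moved. The work goes in short steps, Python scripts to look and compute and a tool call to move; the robot and the scene stay as the last step left them, time stands still between calls to the robot, and variables do not carry over. Pictures are saved under pics/ and viewed, at most 14 in all, crops included, and the job is handed in when it is done.

Besides the shell and the picture viewer there is one more tool, called after "Emit:" in YAML: its name, and indented under it one key for each argument. step_arm: Moves the arm, as the interface text tells. Its arguments: {"type":"object","properties":{"fingers":{"type":"array","items":{"type":"number"}},"travel":{"type":"array","items":{"type":"array","items":{"type":"number"}}},"twist":{"type":"array","items":{"type":"number"}},"force":{"type":"number"}},"required":["fingers","travel","twist"]}

```bash
mkdir -p pics; ls
cat > h.py <<'E'
import numpy as np, cv2
from rig import monitor, optics, models
def K(c):
    f=200/np.tan(np.radians(c["vertical_fov"])/2)
    return np.array([[f,0,c["cx"]],[0,f,c["cy"]],[0,0,1.]]), np.array(c["distortion"],float)
def ray(c,uv):
    k,d=K(c); p=cv2.undistortPoints(np.array(uv,float).reshape(-1,1,2),k,d).reshape(-1,2)
    T=np.array(c["world_from_camera"]); v=np.c_[p[:,0],-p[:,1],-np.ones(len(p))]
    return T[:3,3], v@T[:3,:3].T      # point = o + depth*v
def onz(c,uv,z):
    o,v=ray(c,uv); return o+v*((z-o[2])/v[:,2])[:,None]
def proj(c,P):
    k,d=K(c); T=np.linalg.inv(np.array(c["world_from_camera"])); q=np.atleast_2d(P)@T[:3,:3].T+T[:3,3]
    return cv2.projectPoints(q*[1,-1,-1],np.zeros(3),np.zeros(3),k,d)[0].reshape(-1,2)
def cloud(c,depth,mask):
    r,cc=np.nonzero(mask&(depth>0)); o,v=ray(c,np.c_[cc,r]); return o+v*depth[r,cc][:,None]
E
python3 - <<'E'
from h import *
print(monitor.observe())
names="bucket large_sleeve medium_sleeve small_sleeve tube beaker dish tip_rack tube_rack".split()
for n in ["scene","side","wrist"]:
    im,d=optics.get_image(n); c=optics.get_calibration(n); cv2.imwrite(f"pics/{n}0.png",im)
    np.savez(f"{n}0.npz",im=im,d=d)
    print(n,np.round(c["world_from_camera"],3).tolist(),c["vertical_fov"],c["distortion"])
    if n=="wrist":continue
    for q in names:
        for r in models.trace(n,q)[:6]:
            if r["confidence"]<.2: continue
            P=cloud(c,d,r["mask"])
            if len(P)<10: continue
            zt=np.percentile(P[:,2],95); t=P[P[:,2]>zt-.008]
            print(n,q,round(r["confidence"],2),np.round(r["point"]),len(P),"ztop %.3f"%zt,"mid",np.round((np.percentile(t,2,0)+np.percentile(t,98,0))/2,3)[:2],"ext",np.round(np.ptp(t,axis=0),3)[:2])
E
```

```text
pics
{'time_s': 0.0, 'q': array([-8.14914758e+01,  2.18409500e+01,  7.43854639e+01,  2.93545412e-04,
        8.38577737e+01, -1.23366600e+01]), 'qvel': array([-0.05927832,  0.03624414,  0.05669626, -0.03436325, -0.03474017,
       -0.11060546]), 'joint_efforts': array([-1.82761134e-03, -4.48465741e+01, -2.31278175e+01, -3.28406977e-04,
        4.78280956e-03,  1.36061104e-06]), 'position': array([ 0.19566062, -0.51370382,  0.23070797]), 'tool_rot': array([[ 9.34545574e-01,  3.55843399e-01, -2.12362022e-04],
       [ 3.55843319e-01, -9.34544498e-01,  1.45393130e-03],
       [ 3.18910095e-04, -1.43433267e-03, -9.99998920e-01]]), 'ft_force': array([-0.21554384,  0.14939203,  0.15384706]), 'wrist_torque': array([ 0.00099619, -0.02956409,  0.02038533]), 'gripper_force': 0.0, 'grip_width': 0.0855651610864936}
scene [[0.125, -0.573, 0.81, 1.321], [0.992, 0.058, -0.112, -0.099], [0.017, 0.817, 0.576, 0.609], [0.0, 0.0, 0.0, 1.0]] 51.91542157423664 [-0.09773732  0.          0.          0.          0.        ]
scene bucket 0.61 [400. 169.] 816 ztop 0.063 mid [0.373 0.268] ext [0.085 0.066]
sce
[... 1548 characters left out ...]
0.039 0.038]
side tube 0.44 [357. 200.] 129 ztop 0.077 mid [ 0.428 -0.107] ext [0.023 0.025]
side beaker 0.9 [337. 171.] 314 ztop 0.061 mid [ 0.601 -0.214] ext [0.058 0.055]
side dish 0.75 [199. 291.] 825 ztop 0.018 mid [0.511 0.43 ] ext [0.093 0.09 ]
side tip_rack 0.73 [286. 279.] 1092 ztop 0.064 mid [0.361 0.272] ext [0.097 0.071]
side tip_rack 0.43 [379. 161.] 48 ztop 0.048 mid [ 0.528 -0.366] ext [0.015 0.011]
side tube_rack 0.78 [420. 185.] 245 ztop 0.056 mid [ 0.286 -0.185] ext [0.173 0.334]
wrist [[0.355, 0.9, 0.254, 0.259], [-0.935, 0.342, 0.097, -0.491], [0.0, -0.272, 0.962, 0.375], [0.0, 0.0, 0.0, 1.0]] 65.93181807978915 [-0.02451367  0.          0.          0.          0.        ]
```

View pics/scene0.png

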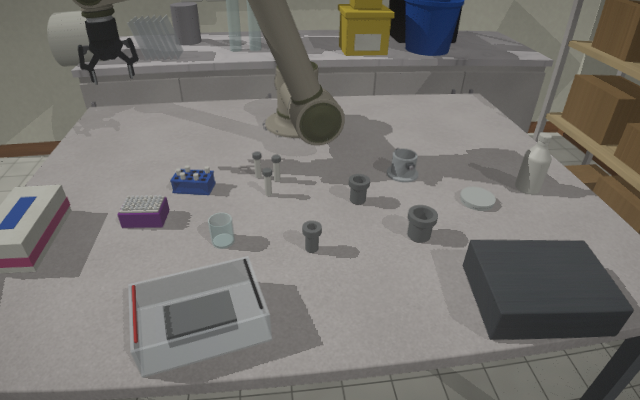

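View pics/side0.png

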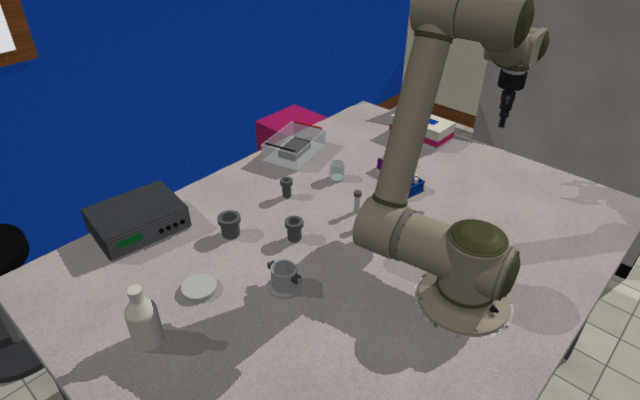

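The scene view shows three look-alike tubes, at (257,165), (280,163) and (268,182). The bucket is at (404,165), the large sleeve at (421,224), medium at (358,189) and small at (312,236). The nearest tube to the camera, (268,182), is at about (0.43,-0.11) and so is farthest from the base. I'll move over it and look.

Emit:
step_arm:
  fingers: [-1, -1, -1, -1, -1, -1, -1, -1, -1, -1]
  travel:
    - [0, 0, 0]
    - [0, 0, 0]
    - [0.3, -0.51, -0.07]
    - [0.3, -0.51, -0.07]
    - [0.3, -0.51, -0.07]
    - [0.3, -0.51, -0.07]
    - [0.3, -0.51, -0.07]
    - [0.3, -0.51, -0.07]
    - [0.3, -0.51, -0.07]
    - [0.3, -0.51, -0.07]
  twist: [0.058, 0.058, 0, 0, 0, 0, 0, 0, 0, 0]

```text
time_s: 2.3
position: [0.4366, -0.1043, 0.2878]
tool_rot: [[1.0, -0.001, 0.001], [-0.001, -1.0, -0.0], [0.001, 0.0, -1.0]]
ft_force: [0.6, -1.5, 0.1]
grip_width: 0.0854
gripper_force: 0.0
```

Emit:
step_arm:
  fingers: [-1, -1]
  travel:
    - [0, 0, 0]
    - [0, 0, 0]
  twist: [0, 0]

```text
time_s: 2.55
position: [0.4358, -0.1063, 0.2872]
tool_rot: [[1.0, -0.0, -0.0], [-0.0, -1.0, -0.0], [-0.0, 0.0, -1.0]]
ft_force: [-0.2, -0.2, 0.2]
grip_width: 0.0852
gripper_force: 0.0
```

```bash
cat >> h.py <<'E'
def look(tag,names):
    s=monitor.observe(); c=optics.get_calibration("wrist"); im,d=optics.get_image("wrist"); cv2.imwrite(f"pics/{tag}.png",im); np.savez(tag+".npz",im=im,d=d)
    print("tcp",np.round(s["position"],4),np.round(s["tool_rot"][:2,:2],4).tolist())
    for q in names:
        for r in models.trace("wrist",q)[:6]:
            if r["confidence"]<.3: continue
            P=cloud(c,d,r["mask"])
            if len(P)<10: continue
            zt=np.percentile(P[:,2],95); t=P[abs(P[:,2]-zt)<.003]
            if len(t)<8: continue
            h=cv2.convexHull(t[:,:2].astype(np.float32)); (x,y),rad=cv2.minEnclosingCircle(h)
            print(q,round(r["confidence"],2),np.round(r["point"]),len(t),"ztop %.4f"%np.median(t[:,2]),"circ %.4f %.4f r %.4f"%(x,y,rad),"mid",np.round((t.min(0)+t.max(0))/2,4)[:2],"ext",np.round(np.ptp(t,axis=0),4)[:2])
    return c,im,d
E
python3 - <<'E'
from h import *
look("w1",["bucket","large_sleeve","medium_sleeve","small_sleeve","tube"])
E
```

```text
tcp [ 0.4358 -0.1063  0.2872] [[1.0, -0.0002], [-0.0002, -1.0]]
bucket 0.76 [ 43. 224.] 704 ztop 0.0645 circ 0.3629 0.2672 r 0.0352 mid [0.363  0.2673] ext [0.0686 0.0695]
bucket 0.63 [317. 175.] 302 ztop 0.0767 circ 0.4308 -0.1126 r 0.0121 mid [ 0.4308 -0.1126] ext [0.0225 0.0224]
large_sleeve 0.65 [35. 19.] 520 ztop 0.0657 circ 0.6136 0.2150 r 0.0247 mid [0.6125 0.215 ] ext [0.0278 0.0422]
medium_sleeve 0.8 [131. 137.] 1047 ztop 0.0658 circ 0.4800 0.1133 r 0.0273 mid [0.4799 0.1134] ext [0.0521 0.0544]
small_sleeve 0.72 [36. 17.] 520 ztop 0.0657 circ 0.6136 0.2150 r 0.0247 mid [0.6125 0.215 ] ext [0.0278 0.0422]
small_sleeve 0.53 [247.   0.] 15 ztop 0.0168 circ 0.6374 -0.0238 r 0.0055 mid [ 0.6373 -0.0238] ext [0.0014 0.0108]
tube 0.96 [317. 175.] 304 ztop 0.0768 circ 0.4310 -0.1120 r 0.0121 mid [ 0.4308 -0.112 ] ext [0.0225 0.0234]
tube 0.67 [298. 229.] 284 ztop 0.0767 circ 0.3640 -0.0872 r 0.0126 mid [ 0.3637 -0.0869] ext [0.0243 0.0235]
```

View pics/w1.png

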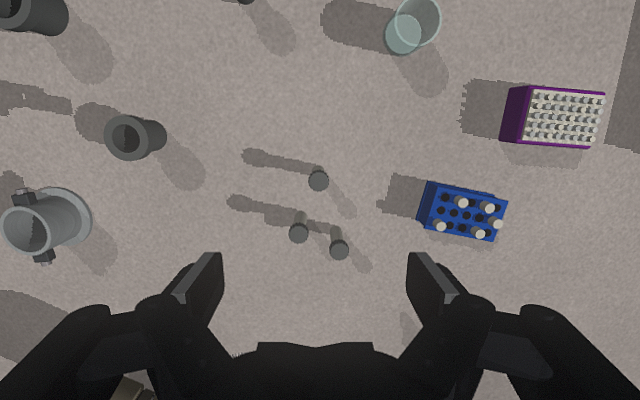

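The wrist view shows the three tubes at (317,175), (298,232) and (339,250). The one at (317,175) is farthest out (+x is up). Medium is at (133,137), the bucket at (42,225) and large at the top left. Next I go over the large sleeve, and measure the fingertip geometry from this depth picture.

Emit:
step_arm:
  fingers: [-1, -1, -1, -1, -1, -1, -1, -1, -1]
  travel:
    - [0.28, -0.48, 0.1]
    - [0.28, -0.48, 0.1]
    - [0.28, -0.48, 0.1]
    - [0.28, -0.48, 0.1]
    - [0.28, -0.48, 0.1]
    - [0.28, -0.48, 0.1]
    - [0.28, -0.48, 0.1]
    - [0, 0, 0]
    - [0, 0, 0]
  twist: [0, 0, 0, 0, 0, 0, 0, 0, 0]

```text
time_s: 3.98
position: [0.6322, 0.2289, 0.2172]
tool_rot: [[1.0, -0.001, -0.0], [-0.001, -1.0, -0.0], [-0.0, 0.0, -1.0]]
ft_force: [0.1, -0.8, 0.0]
grip_width: 0.0854
gripper_force: 0.0
```

Run:
```python
from h import *
c,im,d=look("w2",["large_sleeve","small_sleeve"])
s=monitor.observe()
m=(d>0)&(d<.25); m[:240]=0
P=(cloud(c,d,m)-s["position"])@s["tool_rot"]
for sg in (-1,1):
    q=P[P[:,1]*sg>0]; zt=np.percentile(q[:,2],99.5); t=q[q[:,2]>zt-.004]
    print("tip z %.4f max %.4f"%(zt,q[:,2].max()),"x",t[:,0].min(),t[:,0].max(),"y",t[:,1].min(),t[:,1].max())
z=np.load("w1.npz"); a=cv2.resize(z["im"][120:280,230:430],None,fx=3,fy=3,interpolation=cv2.INTER_CUBIC)
b=cv2.resize(im[:280],(600,262)); cv2.imwrite("pics/crop.png",np.vstack([a,b]))
```

```text
tcp [0.6322 0.2289 0.2172] [[1.0, -0.0013], [-0.0013, -1.0]]
large_sleeve 0.57 [315. 188.] 1877 ztop 0.0658 circ 0.6321 0.2274 r 0.0332 mid [0.6325 0.2278] ext [0.0653 0.0649]
small_sleeve 0.61 [558. 165.] 1059 ztop 0.0659 circ 0.6513 -0.0228 r 0.0215 mid [ 0.651  -0.0229] ext [0.0407 0.0415]
tip z -0.0176 max -0.0124 x -0.01176484307216821 0.010880674049455192 y -0.05429723814503416 -0.04076891176896404
tip z -0.0173 max -0.0123 x -0.011866887386006771 0.010765751745632934 y 0.04338538622320656 0.055766458198215435
```

View pics/crop.png

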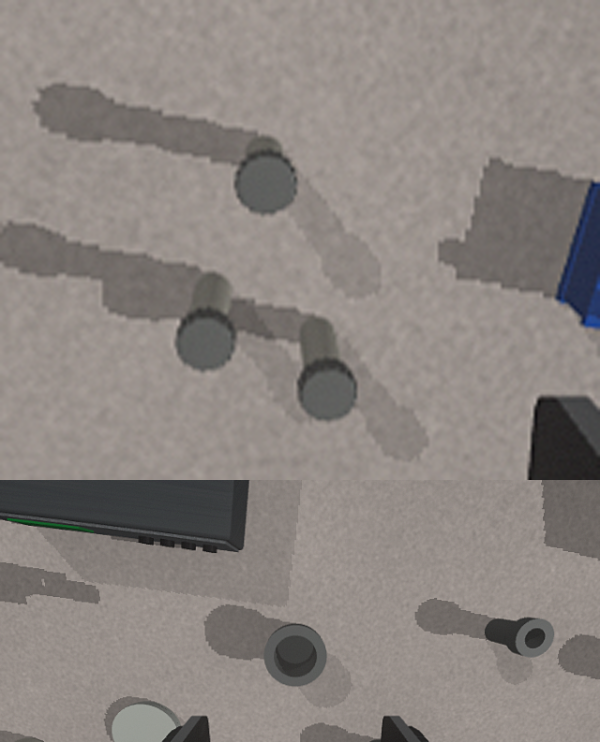

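The upper tube in the crop is clearly the outermost, so the choice is confirmed. Open fingertips are 13 mm behind the TCP, and the camera's lateral bias is about 1 mm. The large sleeve is at about (0.6325, 0.2288), directly below. Descend and grip the collar with the tips.

Emit:
step_arm:
  fingers: [-1, -1, -1, -1, -1, 1, 1, 1, 1, 1]
  travel:
    - [0, 0, 0.5]
    - [0, 0, 0.5]
    - [0, 0, 0.5]
    - [0, 0, 0.2]
    - [0, 0, 0]
    - [0, 0, 0]
    - [0, 0, 0]
    - [0, 0, 0]
    - [0, 0, 0]
    - [0, 0, 0]
  twist: [0, 0, 0, 0, 0, 0, 0, 0, 0, 0]
  force: 60

```text
time_s: 5.38
position: [0.6334, 0.2296, 0.0502]
tool_rot: [[1.0, -0.001, 0.005], [-0.001, -1.0, 0.0], [0.005, -0.0, -1.0]]
ft_force: [-1.2, -1.8, 6.7]
grip_width: 0.0628
gripper_force: 65.9
```

Run:
```python
from h import *
s=monitor.observe();print(s["position"],s["ft_force"],s["grip_width"],s["wrist_torque"])
c,im,d=look("w3",["large_sleeve"])
m=(d>0)&(d<.25); m[:200]=0
P=(cloud(c,d,m)-s["position"])@s["tool_rot"]
for sg in (-1,1):
    q=P[(P[:,1]*sg>.026)&(abs(P[:,0])<.014)]; zt=np.percentile(q[:,2],99); print(zt)
for n in ["side"]:
    im2,d2=optics.get_image(n); a=cv2.resize(im2[180:260,180:300],(480,320),interpolation=cv2.INTER_CUBIC)
cv2.imwrite("pics/g1.png",np.hstack([im[::1][80:],a])[:, :] if 0 else np.vstack([cv2.resize(im,(480,300)),a[:300]]))
```

```text
[0.63339394 0.22960206 0.05021238] [-1.1806617  -1.77792268  6.68632781] 0.06277597668940804 [-0.15600202  0.12028787 -0.02891628]
tcp [0.6334 0.2296 0.0502] [[1.0, -0.0008], [-0.0008, -1.0]]
large_sleeve 0.95 [316. 264.] 8026 ztop 0.0660 circ 0.6319 0.2276 r 0.0337 mid [0.6322 0.2279] ext [0.0664 0.063 ]
0.0506107223169331
0.05043098358639962
```

View pics/g1.png

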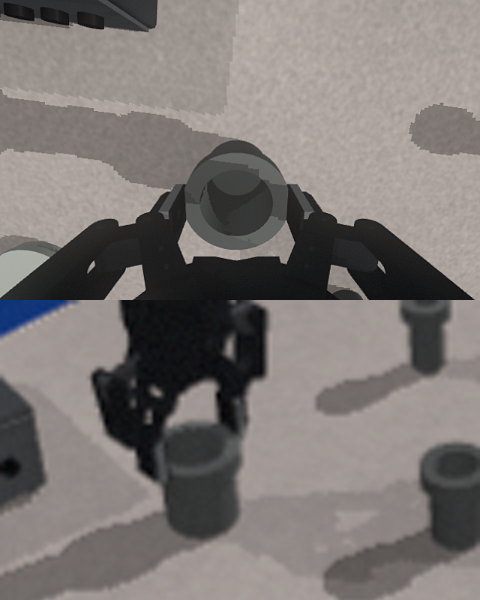

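The wrist view shows the collar held between both pads, centred at (237,200). Lift and check.

Emit:
step_arm:
  fingers: [1, 1, 1, 1, 1, 1]
  travel:
    - [0, 0, -0.2]
    - [0, 0, -0.4]
    - [0, 0, -0.5]
    - [0, 0, -0.3]
    - [0, 0, 0]
    - [0, 0, 0]
  twist: [0, 0, 0, 0, 0, 0]

```text
time_s: 6.28
position: [0.6316, 0.2296, 0.1862]
tool_rot: [[1.0, -0.001, -0.002], [-0.001, -1.0, -0.0], [-0.002, 0.0, -1.0]]
ft_force: [-1.0, -0.4, -1.8]
grip_width: 0.0626
gripper_force: 66.3
```

```bash
cat >> h.py <<'E'
def held(tag,q,half):
    "held part and fingertips in the tool frame"
    s=monitor.observe(); c,im,d=look(tag,[])
    rs=models.trace("wrist",q)
    for r in rs[:2]:
        P=(cloud(c,d,r["mask"])-s["position"])@s["tool_rot"]; print(q,round(r["confidence"],2),"n",len(P))
        if len(P)<20 : continue
        zt=np.percentile(P[:,2],3); t=P[abs(P[:,2]-zt)<.004]
        n=np.linalg.svd(t-t.mean(0))[2][2]; (x,y),rad=cv2.minEnclosingCircle(cv2.convexHull(t[:,:2].astype(np.float32)))
        print(" top tool-z %.4f circ %.4f %.4f r %.4f"%(np.median(t[:,2]),x,y,rad),"normal",np.round(n,3))
    M=(d>0)&(d<.3)&~cv2.dilate(rs[0]["mask"].astype(np.uint8),np.ones((3,3))).astype(bool)
    Q=(cloud(c,d,M)-s["position"])@s["tool_rot"]
    for sg in (-1,1):
        k=Q[(Q[:,1]*sg>half-.003)&(Q[:,1]*sg<half+.03)&(abs(Q[:,0])<.0125)&(Q[:,2]<.03)]
        print(" tip",sg,np.round(np.percentile(k[:,2],[90,97,99.5]),4),"inner y",np.round(np.percentile(abs(k[:,1]),2),4))
    return c,im,d
E
python3 - <<'E'
from h import *
s=monitor.observe();print(s["position"],s["ft_force"],s["grip_width"],s["gripper_force"])
held("w4","large_sleeve",.033)
E
```

```text
[0.63158275 0.22956063 0.18615138] [-0.97876828 -0.39268854 -1.82382093] 0.06260626252864078 66.25424478203058
tcp [0.6316 0.2296 0.1862] [[1.0, -0.0007], [-0.0007, -1.0]]
large_sleeve 0.55 n 15684
 top tool-z -0.0157 circ -0.0013 0.0017 r 0.0337 normal [ 0.003 -0.005 -1.   ]
 tip -1 [-0.0514 -0.0276 -0.015 ] inner y 0.0309
 tip 1 [-0.0372 -0.0228 -0.0148] inner y 0.0329
```

Held upright, top 15 mm above the TCP. Next I view the bucket close, with the sleeve out of the way.

Emit:
step_arm:
  fingers: [1, 1, 1, 1, 1, 1, 1, 1, 1]
  travel:
    - [-0.4, -0.05, 0]
    - [-0.48, -0.055, 0]
    - [-0.48, -0.055, 0]
    - [-0.48, -0.055, 0]
    - [-0.48, -0.055, 0]
    - [-0.48, -0.055, 0]
    - [-0.46, -0.055, 0]
    - [0, 0, 0]
    - [0, 0, 0]
  twist: [0, 0, 0, 0, 0, 0, 0, 0, 0]

```text
time_s: 7.5
position: [0.3066, 0.268, 0.1871]
tool_rot: [[1.0, -0.001, 0.0], [-0.001, -1.0, -0.0], [0.0, 0.0, -1.0]]
ft_force: [1.0, -1.0, -2.4]
grip_width: 0.0627
gripper_force: 66.3
```

Run:
```python
from h import *
look("w5",["bucket"])
held("w6","large_sleeve",.033)
```

```text
tcp [0.3066 0.268  0.1871] [[1.0, -0.0005], [-0.0005, -1.0]]
bucket 0.75 [311. 128.] 1489 ztop 0.0649 circ 0.3621 0.2678 r 0.0341 mid [0.3625 0.2677] ext [0.0668 0.0678]
tcp [0.307  0.2679 0.187 ] [[1.0, -0.0013], [-0.0013, -1.0]]
large_sleeve 0.93 n 15610
 top tool-z -0.0157 circ -0.0012 0.0012 r 0.0337 normal [ 0.002 -0.005 -1.   ]
 tip -1 [-0.0514 -0.0276 -0.0151] inner y 0.031
 tip 1 [-0.0371 -0.0229 -0.015 ] inner y 0.0329
```

View pics/w5.png

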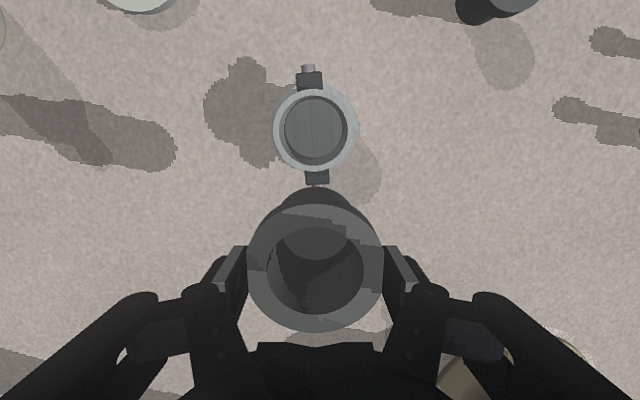

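The bucket rim is at (314,128), lugs along x, clear of the fingers. Relative shift needed: +56.5 mm x, +1 mm y. Move over, then lower partly in.

Emit:
step_arm:
  fingers: [1, 1, 1, 1, 1, 1, 1, 1, 1, 1]
  travel:
    - [0.3, -0.01, 0]
    - [0.265, 0, 0]
    - [0, 0, 0.3]
    - [0, 0, 0.3]
    - [0, 0, 0.05]
    - [0, 0, 0]
    - [0, 0, 0.08]
    - [0, 0, 0.08]
    - [0, 0, 0.08]
    - [0, 0, 0]
  twist: [0, 0, 0, 0, 0, 0, 0, 0, 0, 0]

```text
time_s: 8.95
position: [0.3624, 0.2688, 0.0978]
tool_rot: [[1.0, -0.001, -0.001], [-0.001, -1.0, -0.0], [-0.001, 0.0, -1.0]]
ft_force: [-0.3, 0.4, -1.5]
grip_width: 0.0627
gripper_force: 66.5
```

Emit:
step_arm:
  fingers: [1, 1, 1, 1, 1, 1, 1]
  travel:
    - [0, 0, 0.1]
    - [0, 0, 0.1]
    - [0, 0, 0.08]
    - [0, 0, 0.04]
    - [0, 0, 0.02]
    - [0, 0, 0]
    - [0, 0, 0]
  twist: [0, 0, 0, 0, 0, 0, 0]

```text
time_s: 9.82
position: [0.3628, 0.269, 0.0645]
tool_rot: [[1.0, -0.001, 0.0], [-0.001, -1.0, 0.0], [0.0, -0.0, -1.0]]
ft_force: [-0.2, -0.0, -1.5]
grip_width: 0.0626
gripper_force: 66.5
```

Emit:
step_arm:
  fingers: [1, 1, 1, 1]
  travel:
    - [0, 0, 0.01]
    - [0, 0, 0.01]
    - [0, 0, 0]
    - [0, 0, 0]
  twist: [0, 0, 0, 0]

```text
time_s: 10.32
position: [0.3629, 0.269, 0.064]
tool_rot: [[1.0, -0.001, 0.002], [-0.001, -1.0, 0.001], [0.002, -0.001, -1.0]]
ft_force: [-6.8, -3.4, 22.0]
grip_width: 0.0626
gripper_force: 68.9
```

Contact is at TCP 0.064, as predicted for seated. Relieve, release and rise.

Emit:
step_arm:
  fingers: [1, -1, -1, -1, -1, -1, -1, -1, -1, -1]
  travel:
    - [0, 0, -0.018]
    - [0, 0, 0]
    - [0, 0, 0]
    - [0, 0, 0]
    - [0, 0, 0]
    - [0, 0, -0.2]
    - [0, 0, -0.6]
    - [0, 0, -0.6]
    - [0, 0, 0]
    - [0, 0, 0]
  twist: [0, 0, 0, 0, 0, 0, 0, 0, 0, 0]

```text
time_s: 11.58
position: [0.3623, 0.2687, 0.2035]
tool_rot: [[1.0, -0.001, -0.001], [-0.001, -1.0, -0.0], [-0.001, 0.0, -1.0]]
ft_force: [0.1, 0.3, -1.1]
grip_width: 0.0854
gripper_force: 0.0
```

Run:
```python
from h import *
look("w7",["large_sleeve","bucket","medium_sleeve"])
```

```text
tcp [0.3623 0.2687 0.2035] [[1.0, -0.0006], [-0.0006, -1.0]]
large_sleeve 0.93 [313. 193.] 2263 ztop 0.0798 circ 0.3620 0.2672 r 0.0332 mid [0.3621 0.2672] ext [0.0658 0.0655]
bucket 0.88 [313. 156.] 177 ztop 0.0648 circ 0.3698 0.2686 r 0.0330 mid [0.3815 0.2686] ext [0.0308 0.0655]
medium_sleeve 0.63 [486.  61.] 2102 ztop 0.0659 circ 0.4794 0.1140 r 0.0272 mid [0.4794 0.1143] ext [0.0528 0.0537]
```

Large is seated (top at 0.079, centred). Medium is seen at (0.4794, 0.1142), bias-corrected to (0.480, 0.115). Go and grip it.

Emit:
step_arm:
  fingers: [-1, -1, -1, -1, -1, -0.6, -0.6, -0.6, -0.6, -0.6]
  travel:
    - [0.29, 0.38, 0]
    - [0.29, 0.38, 0]
    - [0.29, 0.38, 0]
    - [0.3, 0.39, 0]
    - [0, 0, 0.5]
    - [0, 0, 0.5]
    - [0, 0, 0.3]
    - [0, 0, 0.1]
    - [0, 0, 0]
    - [0, 0, 0]
  twist: [0, 0, 0, 0, 0, 0, 0, 0, 0, 0]

```text
time_s: 13.02
position: [0.4802, 0.1159, 0.0652]
tool_rot: [[1.0, -0.001, 0.002], [-0.001, -1.0, -0.0], [0.002, 0.0, -1.0]]
ft_force: [-0.5, -0.6, 0.7]
grip_width: 0.0682
gripper_force: 0.0
```

Emit:
step_arm:
  fingers: [-0.6, -0.6, 1, 1, 1, 1, 1, 1, 1, 1]
  travel:
    - [0, 0, 0.14]
    - [0, 0, 0]
    - [0, 0, 0]
    - [0, 0, 0]
    - [0, 0, 0]
    - [0, 0, 0]
    - [0, 0, -0.2]
    - [0, 0, -0.5]
    - [0, 0, -0.5]
    - [0, 0, 0]
  twist: [0, 0, 0, 0, 0, 0, 0, 0, 0, 0]

```text
time_s: 14.28
position: [0.481, 0.1159, 0.1734]
tool_rot: [[1.0, -0.0, 0.007], [-0.0, -1.0, 0.0], [0.007, -0.0, -1.0]]
ft_force: [-1.0, 0.1, -1.3]
grip_width: 0.0501
gripper_force: 62.9
```

Run:
```python
from h import *
held("w8","medium_sleeve",.0265)
```

```text
tcp [0.481  0.1159 0.1734] [[1.0, -0.0005], [-0.0005, -1.0]]
medium_sleeve 0.71 n 10407
 top tool-z -0.0151 circ 0.0002 0.0017 r 0.0271 normal [-0.    -0.005 -1.   ]
 tip -1 [-0.0452 -0.024  -0.0127] inner y 0.0238
 tip 1 [-0.0362 -0.021  -0.0123] inner y 0.0266
```

Emit:
step_arm:
  fingers: [1, 1, 1, 1, 1, 1, 1, 1, 1, 1]
  travel:
    - [-0.298, -0.38, 0]
    - [-0.298, -0.385, 0]
    - [-0.298, -0.385, 0]
    - [-0.298, -0.38, 0]
    - [0, 0, 0]
    - [0, 0, 0.2]
    - [0, 0, 0.15]
    - [0, 0, 0.1]
    - [0, 0, 0.1]
    - [0, 0, 0]
  twist: [0, 0, 0, 0, 0, 0, 0, 0, 0, 0]

```text
time_s: 15.62
position: [0.3604, 0.2686, 0.1145]
tool_rot: [[1.0, -0.001, -0.001], [-0.001, -1.0, -0.001], [-0.001, 0.001, -1.0]]
ft_force: [-0.5, 0.4, -1.3]
grip_width: 0.0498
gripper_force: 62.9
```

Emit:
step_arm:
  fingers: [1, 1, 1, 1, 1, 1, 1, 1]
  travel:
    - [0.012, 0, 0]
    - [0, 0, 0.1]
    - [0, 0, 0.1]
    - [0, 0, 0.1]
    - [0, 0, 0.04]
    - [0, 0, 0.015]
    - [0, 0, 0]
    - [0, 0, 0]
  twist: [0, 0, 0, 0, 0, 0, 0, 0]

```text
time_s: 16.62
position: [0.3618, 0.269, 0.0798]
tool_rot: [[1.0, -0.001, 0.0], [-0.001, -1.0, 0.0], [0.0, -0.0, -1.0]]
ft_force: [-1.3, -0.8, 1.0]
grip_width: 0.0499
gripper_force: 63.2
```

Light contact at the seated height. Press 1 mm, relieve, release, rise.

Emit:
step_arm:
  fingers: [1, 1, -1, -1, -1, -1, -1, -1, -1, -1]
  travel:
    - [0, 0, 0.01]
    - [0, 0, -0.01]
    - [0, 0, 0]
    - [0, 0, 0]
    - [0, 0, 0]
    - [0, 0, 0]
    - [0, 0, -0.2]
    - [0, 0, -0.6]
    - [0, 0, -0.5]
    - [0, 0, 0]
  twist: [0, 0, 0, 0, 0, 0, 0, 0, 0, 0]

```text
time_s: 17.88
position: [0.3629, 0.2695, 0.2127]
tool_rot: [[1.0, -0.0, 0.007], [-0.0, -1.0, 0.003], [0.007, -0.003, -1.0]]
ft_force: [-0.0, -0.2, 0.1]
grip_width: 0.0854
gripper_force: 0.0
```

Emit:
step_arm:
  fingers: [-1]
  travel:
    - [0, 0, 0]
  twist: [0]

```text
time_s: 18.0
position: [0.3612, 0.2687, 0.2088]
tool_rot: [[1.0, -0.001, -0.001], [-0.001, -1.0, -0.0], [-0.001, 0.0, -1.0]]
ft_force: [-0.4, 0.1, -0.4]
grip_width: 0.0856
gripper_force: 0.0
```

Run:
```python
from h import *
look("w9",["medium_sleeve","large_sleeve"])
```

```text
tcp [0.3612 0.2687 0.2088] [[1.0, -0.0007], [-0.0007, -1.0]]
medium_sleeve 0.63 [310. 196.] 1798 ztop 0.0949 circ 0.3621 0.2676 r 0.0267 mid [0.3622 0.2675] ext [0.0529 0.0521]
medium_sleeve 0.41 [314. 156.] 172 ztop 0.0648 circ 0.3718 0.2687 r 0.0326 mid [0.3819 0.2687] ext [0.0285 0.0646]
large_sleeve 0.8 [316. 167.] 955 ztop 0.0799 circ 0.3620 0.2672 r 0.0332 mid [0.3622 0.2671] ext [0.0655 0.065 ]
```

Medium is seated (top at 0.094, centred). Now the small sleeve.

Emit:
step_arm:
  fingers: [-0.6, -0.6, -0.6, -0.6, -0.6, -0.6, -0.6, -0.6, -0.6, -0.6]
  travel:
    - [0.415, 0.414, 0]
    - [0.415, 0.414, 0]
    - [0.415, 0.414, 0]
    - [0.415, 0.414, 0]
    - [0.415, 0.414, 0]
    - [0.415, 0.414, 0]
    - [0.415, 0.414, 0]
    - [0, 0, 0.3]
    - [0, 0, 0]
    - [0, 0, 0]
  twist: [0, 0, 0, 0, 0, 0, 0, 0, 0, 0]

```text
time_s: 19.4
position: [0.652, -0.0206, 0.1802]
tool_rot: [[1.0, 0.0, 0.0], [0.0, -1.0, -0.0], [0.0, 0.0, -1.0]]
ft_force: [-0.2, -0.3, -0.0]
grip_width: 0.0684
gripper_force: 0.0
```

Run:
```python
from h import *
look("w10",["small_sleeve"])
```

```text
tcp [ 0.652  -0.0206  0.1802] [[1.0, 0.0], [0.0, -1.0]]
small_sleeve 0.83 [315. 194.] 1240 ztop 0.0659 circ 0.6518 -0.0229 r 0.0208 mid [ 0.6518 -0.023 ] ext [0.0409 0.0391]
```

Emit:
step_arm:
  fingers: [-0.6, -0.6, -0.6, -0.6, 1, 1, 1, 1, 1, 1]
  travel:
    - [0, 0.01, 0.5]
    - [0, 0, 0.5]
    - [0, 0, 0.28]
    - [0, 0, 0]
    - [0, 0, 0]
    - [0, 0, 0]
    - [0, 0, 0]
    - [0, 0, 0]
    - [0, 0, 0]
    - [0, 0, 0]
  twist: [0, 0, 0, 0, 0, 0, 0, 0, 0, 0]

```text
time_s: 20.75
position: [0.6532, -0.0221, 0.0543]
tool_rot: [[1.0, -0.001, 0.005], [-0.001, -1.0, -0.001], [0.005, 0.001, -1.0]]
ft_force: [-0.1, 0.9, 5.8]
grip_width: 0.038
gripper_force: 59.9
```

Emit:
step_arm:
  fingers: [1, 1, 1, 1, 1, 1]
  travel:
    - [0, 0, -0.2]
    - [0, 0, -0.5]
    - [0, 0, -0.5]
    - [0, 0, -0.2]
    - [0, 0, 0]
    - [0, 0, 0]
  twist: [0, 0, 0, 0, 0, 0]

```text
time_s: 21.5
position: [0.6516, -0.022, 0.1908]
tool_rot: [[1.0, -0.001, -0.001], [-0.001, -1.0, 0.0], [-0.001, -0.0, -1.0]]
ft_force: [0.0, 0.3, -1.2]
grip_width: 0.0377
gripper_force: 60.4
```

Run:
```python
from h import *
held("w11","small_sleeve",.0205)
```

```text
tcp [ 0.6516 -0.022   0.1908] [[1.0, -0.0006], [-0.0006, -1.0]]
small_sleeve 0.57 n 6452
 top tool-z -0.0115 circ -0.0014 0.0017 r 0.0210 normal [ 0.006  0.011 -1.   ]
 tip -1 [-0.0431 -0.0222 -0.0101] inner y 0.0184
 tip 1 [-0.0332 -0.0181 -0.0092] inner y 0.0205
```

Emit:
step_arm:
  fingers: [1, 1, 1, 1, 1, 1, 1, 1, 1, 1]
  travel:
    - [-0.41, -0.416, 0]
    - [-0.412, -0.416, 0]
    - [-0.412, -0.416, 0]
    - [-0.412, -0.416, 0]
    - [-0.412, -0.416, 0]
    - [-0.412, -0.416, 0]
    - [-0.412, -0.416, 0]
    - [0, 0, 0.2]
    - [0, 0, 0]
    - [0, 0, 0]
  twist: [0, 0, 0, 0, 0, 0, 0, 0, 0, 0]

```text
time_s: 22.85
position: [0.3645, 0.269, 0.1718]
tool_rot: [[1.0, -0.002, -0.0], [-0.002, -1.0, -0.0], [-0.0, 0.0, -1.0]]
ft_force: [0.6, 0.2, -0.7]
grip_width: 0.0378
gripper_force: 60.4
```

Emit:
step_arm:
  fingers: [1, 1, 1, 1, 1, 1, 1]
  travel:
    - [-0.01, 0, 0]
    - [0, 0, 0.15]
    - [0, 0, 0.1]
    - [0, 0, 0.1]
    - [0, 0, 0.07]
    - [0, 0, 0]
    - [0, 0, 0]
  twist: [0, 0, 0, 0, 0, 0, 0]

```text
time_s: 23.72
position: [0.3632, 0.2694, 0.1299]
tool_rot: [[1.0, -0.001, 0.0], [-0.001, -1.0, 0.0], [0.0, -0.0, -1.0]]
ft_force: [1.1, 0.4, -0.9]
grip_width: 0.0378
gripper_force: 60.4
```

Emit:
step_arm:
  fingers: [1, 1, 1, 1, 1, 1, 1, 1]
  travel:
    - [0, 0, 0.1]
    - [0, 0, 0.1]
    - [0, 0, 0.07]
    - [0, 0, 0.03]
    - [0, 0, 0.015]
    - [0, 0, 0.01]
    - [0, 0, 0]
    - [0, 0, 0]
  twist: [0, 0, 0, 0, 0, 0, 0, 0]

```text
time_s: 24.72
position: [0.363, 0.2693, 0.0982]
tool_rot: [[1.0, -0.0, 0.001], [-0.0, -1.0, 0.0], [0.001, -0.0, -1.0]]
ft_force: [-5.2, -2.3, 13.2]
grip_width: 0.0376
gripper_force: 61.7
```

Seated with contact. Relieve, release, rise.

Emit:
step_arm:
  fingers: [1, -1, -1, -1, -1, -1, -1, -1, -1, -1]
  travel:
    - [0, 0, -0.01]
    - [0, 0, 0]
    - [0, 0, 0]
    - [0, 0, 0]
    - [0, 0, 0]
    - [0, 0, -0.2]
    - [0, 0, -0.5]
    - [0, 0, -0.5]
    - [0, 0, 0]
    - [0, 0, 0]
  twist: [0, 0, 0, 0, 0, 0, 0, 0, 0, 0]

```text
time_s: 25.98
position: [0.3626, 0.2691, 0.2173]
tool_rot: [[1.0, -0.001, -0.001], [-0.001, -1.0, -0.0], [-0.001, 0.0, -1.0]]
ft_force: [0.6, -0.1, -0.7]
grip_width: 0.0855
gripper_force: 0.0
```

Run:
```python
from h import *
look("w12",["small_sleeve","medium_sleeve","large_sleeve"])
```

```text
tcp [0.3626 0.2691 0.2173] [[1.0, -0.0007], [-0.0007, -1.0]]
small_sleeve 0.59 [315. 199.] 1253 ztop 0.1098 circ 0.3622 0.2676 r 0.0207 mid [0.3623 0.268 ] ext [0.0404 0.0389]
small_sleeve 0.45 [315. 155.] 167 ztop 0.0648 circ 0.3704 0.2686 r 0.0330 mid [0.3813 0.2686] ext [0.0302 0.0656]
medium_sleeve 0.58 [315. 177.] 672 ztop 0.0949 circ 0.3631 0.2668 r 0.0264 mid [0.3663 0.2675] ext [0.045 0.051]
large_sleeve 0.88 [323. 164.] 868 ztop 0.0799 circ 0.3620 0.2673 r 0.0331 mid [0.3658 0.2674] ext [0.0574 0.0649]
```

View pics/w12.png

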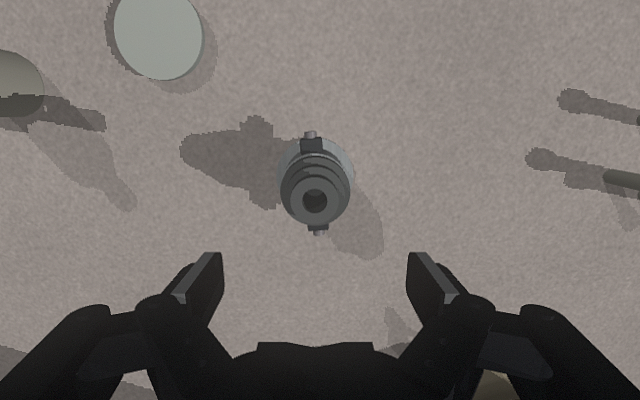

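The picture shows the three sleeves nested concentrically at (315,195), small sleeve's bore at (315,201), top at 0.109. Now the tube.

Emit:
step_arm:
  fingers: [0, 0, 0, 0, 0, 0, 0, 0, 0, 0]
  travel:
    - [0.098, 0.543, 0]
    - [0.098, 0.543, 0]
    - [0.098, 0.543, 0]
    - [0.098, 0.543, 0]
    - [0.098, 0.543, 0]
    - [0.098, 0.543, 0]
    - [0.098, 0.543, 0]
    - [0, 0, 0.3]
    - [0, 0, 0]
    - [0, 0, 0]
  twist: [0, 0, 0, 0, 0, 0, 0, 0, 0, 0]

```text
time_s: 27.42
position: [0.4315, -0.1105, 0.1887]
tool_rot: [[1.0, 0.0, 0.0], [0.0, -1.0, -0.0], [0.0, 0.0, -1.0]]
ft_force: [-0.3, 0.1, 1.1]
grip_width: 0.0426
gripper_force: 0.0
```

Run:
```python
from h import *
look("w13",["tube"])
```

```text
tcp [ 0.4315 -0.1105  0.1887] [[1.0, 0.0001], [0.0001, -1.0]]
tube 0.93 [290. 258.] 490 ztop 0.0768 circ 0.3637 -0.0872 r 0.0127 mid [ 0.3636 -0.0876] ext [0.0246 0.0241]
tube 0.7 [341. 283.] 455 ztop 0.0768 circ 0.3414 -0.1384 r 0.0125 mid [ 0.3417 -0.1384] ext [0.0233 0.0238]
tube 0.68 [315. 194.] 571 ztop 0.0768 circ 0.4305 -0.1120 r 0.0122 mid [ 0.4305 -0.1121] ext [0.0235 0.0232]
```

Emit:
step_arm:
  fingers: [0, 0, 0, 0, 1, 1, 1, 1, 1, 1]
  travel:
    - [-0.005, 0, 0.5]
    - [0, 0, 0.5]
    - [0, 0, 0.24]
    - [0, 0, 0]
    - [0, 0, 0]
    - [0, 0, 0]
    - [0, 0, 0]
    - [0, 0, 0]
    - [0, 0, 0]
    - [0, 0, 0]
  twist: [0, 0, 0, 0, 0, 0, 0, 0, 0, 0]
  force: 50

```text
time_s: 28.78
position: [0.4317, -0.1111, 0.0656]
tool_rot: [[1.0, -0.001, 0.003], [-0.001, -1.0, -0.002], [0.003, 0.002, -1.0]]
ft_force: [0.6, 1.6, 7.7]
grip_width: 0.0212
gripper_force: 49.1
```

Emit:
step_arm:
  fingers: [1, 1, 1, 1, 1, 1]
  travel:
    - [0, 0, -0.2]
    - [0, 0, -0.5]
    - [0, 0, -0.5]
    - [0, 0, -0.2]
    - [0, 0, 0]
    - [0, 0, 0]
  twist: [0, 0, 0, 0, 0, 0]

```text
time_s: 29.52
position: [0.4304, -0.1106, 0.2034]
tool_rot: [[1.0, -0.001, -0.001], [-0.001, -1.0, 0.001], [-0.001, -0.001, -1.0]]
ft_force: [0.1, -0.2, -0.4]
grip_width: 0.0217
gripper_force: 49.0
```

Run:
```python
from h import *
c,im,d=held("w14","tube",.012)
cv2.imwrite("pics/t.png",im)
```

```text
tcp [ 0.4304 -0.1106  0.2034] [[1.0, -0.0006], [-0.0006, -1.0]]
tube 0.69 n 2704
 top tool-z -0.0110 circ -0.0011 0.0015 r 0.0126 normal [ 0.033  0.011 -0.999]
tube 0.54 n 55h.py:38: RuntimeWarning: Mean of empty slice.
  n=np.linalg.svd(t-t.mean(0))[2][2]; (x,y),rad=cv2.minEnclosingCircle(cv2.convexHull(t[:,:2].astype(np.float32)))
  ret = um.true_divide(
Traceback (most recent call last):
  File "h.py", line 38, in held
    n=np.linalg.svd(t-t.mean(0))[2][2]; (x,y),rad=cv2.minEnclosingCircle(cv2.convexHull(t[:,:2].astype(np.float32)))
                                                  ~~~~~~~~~~~~~~~~~~~~~~^^^^^^^^^^^^^^^^^^^^^^^^^^^^^^^^^^^^^^^^^^^^
cv2.error: OpenCV(4.12.0) /io/opencv/modules/imgproc/src/shapedescr.cpp:201: error: (-215:Assertion failed) count >= 0 && (depth == CV_32F || depth == CV_32S) in function 'minEnclosingCircle'
```

View pics/w14.png

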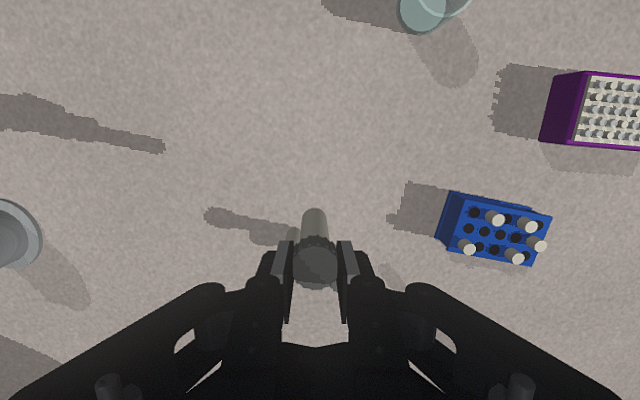

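Run:
```python
from h import *
s=monitor.observe(); c=optics.get_calibration("wrist"); d=np.load("w14.npz")["d"]
m=(d>0)&(d<.3)
Q=(cloud(c,d,m)-s["position"])@s["tool_rot"]
k=Q[(abs(Q[:,1])<.018)&(abs(Q[:,0])<.02)]
for z in np.arange(-.014,.07,.008):
    t=k[abs(k[:,2]-z)<.004]
    if len(t)>5: print("%.3f n%d maxx %.4f ymid %.4f w %.4f"%(z,len(t),np.percentile(t[:,0],98),(t[:,1].min()+t[:,1].max())/2,np.ptp(t[:,1])))
```

```text
-0.014 n1945 maxx 0.0105 ymid 0.0000 w 0.0359
-0.006 n524 maxx 0.0108 ymid -0.0000 w 0.0359
0.002 n114 maxx 0.0109 ymid 0.0016 w 0.0215
0.010 n55 maxx 0.0074 ymid 0.0016 w 0.0136
0.018 n143 maxx 0.0074 ymid 0.0016 w 0.0165
0.026 n129 maxx 0.0073 ymid 0.0015 w 0.0171
0.034 n117 maxx 0.0074 ymid 0.0014 w 0.0172
0.042 n96 maxx 0.0072 ymid 0.0012 w 0.0166
0.050 n84 maxx 0.0073 ymid 0.0012 w 0.0172
0.058 n81 maxx 0.0075 ymid 0.0013 w 0.0166
```

The tube is held upright (axis constant along its length). Carry it over the small sleeve.

Emit:
step_arm:
  fingers: [1, 1, 1, 1, 1, 1, 1, 1, 1]
  travel:
    - [-0.096, -0.542, 0]
    - [-0.096, -0.543, 0]
    - [-0.096, -0.543, 0]
    - [-0.096, -0.543, 0]
    - [-0.096, -0.543, 0]
    - [-0.096, -0.543, 0]
    - [-0.096, -0.543, 0]
    - [0, 0, 0]
    - [0, 0, 0]
  twist: [0, 0, 0, 0, 0, 0, 0, 0, 0]

```text
time_s: 30.75
position: [0.3637, 0.2689, 0.2034]
tool_rot: [[1.0, -0.0, -0.001], [-0.0, -1.0, -0.001], [-0.001, 0.001, -1.0]]
ft_force: [0.4, 0.2, -0.1]
grip_width: 0.0212
gripper_force: 49.1
```

Emit:
step_arm:
  fingers: [1, 1, 1, 1, 1, 1, 1, 1]
  travel:
    - [0, 0, 0.15]
    - [0, 0, 0.08]
    - [0, 0, 0.08]
    - [0, 0, 0.08]
    - [0, 0, 0.08]
    - [0, 0, 0.03]
    - [0, 0, 0]
    - [0, 0, 0]
  twist: [0, 0, 0, 0, 0, 0, 0, 0]

```text
time_s: 31.75
position: [0.364, 0.2693, 0.1544]
tool_rot: [[1.0, -0.001, 0.001], [-0.001, -1.0, 0.0], [0.001, -0.0, -1.0]]
ft_force: [0.4, 0.0, 0.6]
grip_width: 0.0213
gripper_force: 49.1
```

Foot is 20 mm into the bore with no force. Continue down to TCP 0.116.

Emit:
step_arm:
  fingers: [1, 1, 1, 1, 1, 1, 1, 1]
  travel:
    - [0, 0, 0.1]
    - [0, 0, 0.1]
    - [0, 0, 0.1]
    - [0, 0, 0.05]
    - [0, 0, 0.03]
    - [0, 0, 0.01]
    - [0, 0, 0]
    - [0, 0, 0]
  twist: [0, 0, 0, 0, 0, 0, 0, 0]

```text
time_s: 32.75
position: [0.3642, 0.2693, 0.1156]
tool_rot: [[1.0, -0.001, 0.001], [-0.001, -1.0, 0.0], [0.001, -0.0, -1.0]]
ft_force: [-0.7, -0.5, 5.7]
grip_width: 0.0214
gripper_force: 49.5
```

Light floor contact at the seated height. Release and rise.

Emit:
step_arm:
  fingers: [-0.2, -0.2, -0.2, -0.2, -0.2, -0.2, -0.2, -0.2, -0.2, -0.2]
  travel:
    - [0, 0, 0]
    - [0, 0, 0]
    - [0, 0, 0]
    - [0, 0, 0]
    - [0, 0, -0.2]
    - [0, 0, -0.5]
    - [0, 0, -0.5]
    - [0, 0, 0]
    - [0, 0, 0]
    - [0, 0, 0]
  twist: [0, 0, 0, 0, 0, 0, 0, 0, 0, 0]

```text
time_s: 34.0
position: [0.3634, 0.269, 0.2338]
tool_rot: [[1.0, -0.001, -0.003], [-0.001, -1.0, -0.001], [-0.003, 0.001, -1.0]]
ft_force: [-0.3, -0.2, 0.1]
grip_width: 0.051
gripper_force: 0.0
```

Run:
```python
from h import *
look("w15",["tube","small_sleeve","medium_sleeve","large_sleeve"])
im,d=optics.get_image("side"); b=optics.get_image("scene")[0]
cv2.imwrite("pics/end.png",np.hstack([cv2.resize(im[200:320,220:340],(400,400)),cv2.resize(b[110:200,360:450],(400,400))]))
print(monitor.observe()["ft_force"])
```

```text
tcp [0.3634 0.269  0.2338] [[1.0, -0.0007], [-0.0007, -1.0]]
tube 0.92 [617. 178.] 40 ztop 0.0653 circ 0.3624 -0.0786 r 0.0070 mid [ 0.3624 -0.0772] ext [0.0137 0.005 ]
tube 0.88 [312. 196.] 585 ztop 0.1268 circ 0.3631 0.2684 r 0.0123 mid [0.3628 0.2682] ext [0.0238 0.0229]
tube 0.54 [631. 198.] 26 ztop 0.0203 circ 0.3372 -0.1320 r 0.0048 mid [ 0.3372 -0.131 ] ext [0.0088 0.0055]
small_sleeve 0.88 [316. 184.] 869 ztop 0.1098 circ 0.3620 0.2679 r 0.0207 mid [0.362  0.2681] ext [0.0404 0.0404]
medium_sleeve 0.81 [317. 172.] 674 ztop 0.0948 circ 0.3623 0.2673 r 0.0267 mid [0.3644 0.2673] ext [0.0487 0.0521]
large_sleeve 0.79 [315. 164.] 826 ztop 0.0798 circ 0.3619 0.2675 r 0.0332 mid [0.3642 0.2672] ext [0.0616 0.0646]
[-0.69915308  1.2186552   0.20773823]
```

View pics/end.png

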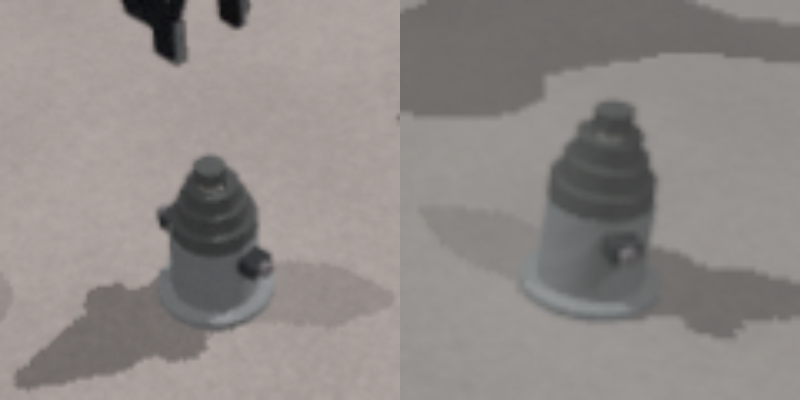

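Both views show the full stack upright in the bucket, cap on top, gripper clear. The heights (0.079 / 0.094 / 0.109 / 0.126) are all as expected.

```bash
python3 -c "
from rig import close_job
print(close_job())"
```

```text
the job is handed in; nothing more can be done
None
```

The job is handed in: the large, medium and small sleeves and the tube farthest from the base are nested in the bucket, upright and released, with nothing knocked over, in about 34 s; the hand-in returned no verdict.

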